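Shut and latch the filter hatch of a bench-top dust unit

ROBOT

A 7-joint arm with a two-finger parallel gripper is mounted at the origin on the work surface. World frame = base frame: x ahead of the robot, y to its left, z up, the work surface at z = 0. Lengths are in mm, angles in rad, forces in N, time in s.
With the tool pointing down it reaches from about 425 to 825 mm from the base axis. Payload 3.6 kg.
Tool frame: the origin (TCP) lies at the very end of the fingers, on their centre line; the grasp point (between the pads) lies 19 mm behind it (manip.hold_point_z is the distance from the TCP to the grasp point, in mm); z points along the fingers, y is the line along which they close (so a half turn about z gives the same grasp; the last joint's range is limited). The gripper opens to 93 mm and grips with 3 to 60 N. Pads are 15 mm wide; open, the fingers measure 128 mm over their backs; the gripper's body (75 mm by 188 mm) begins 65 mm behind the grasp point.
Start: joints at [1.107, 0.615, -0.013, 1.423, 0.008, 1.103, -0.04], TCP at [274.984, -588.936, 218.64] pointing down, gripper open.
Joint ranges: [-3.12, 3.12], [-0.3, 2.06], [-1.34, 1.32], [0.26, 2.42], [-1.36, 4.5], [0.01, 1.98], [-2.84, 2.84]. Speed limits (rad/s): [2.79, 2.79, 3.14, 3.14, 3.14, 3.14, 3.14].

INTERFACE

Orientations are given as a unit quaternion [x, y, z, w].
In Python, from cell import manip gives the robot as it stands. The module is installed in compiled form; this text tells all that it offers.
- The arm moves only by the shell command python3 -m crank 'ROWS' [FORCE]. ROWS is JSON, a list that holds one entry, the list of rows, each a list of 7 numbers: the shift along the tool's x, y, z in cm, then the turn, a rotation vector about the tool's x, y, z in degrees, then the opening, from 0 (shut) to 1 (fully open). In form: [[[dx, dy, dz, ax, ay, az, fingers], ...]]. A call has 1 to 8 rows; each row shifts and turns the commanded pose from where the row before left it, along the tool's axes as they then stand; what a row does not reach is not made up. A row lasts 1/8 s, in which the tool goes at most 62.5 mm and 10.7 degrees, less where a joint would pass 70% of its speed; a pose out of reach is approached as far as the arm can. A call with a gripper value outside its range is refused whole. The fingers move at their own pace and stop on an object; FORCE is the grip in N (left out, the last holds). Time passes only in rows, so rows that do not move let the fingers close. It gives the time, the measured TCP pose, the force, the opening and the grip force at its end, in the units of the state.
- manip.sense(): the state, without advancing time (a new reading comes with each control period).
- manip.read_camera(name): name is "scene" or "side" or "wrist"; returns (picture, depth): 480x640x3 uint8, red, green, blue; 480x640 float32, mm along the optical axis (not along the pixel's ray), 0 where there is no reading.
- manip.calibration(name): a dict with "K" (3x3 intrinsics, pixels), "extrinsics" (4x4, takes a point from camera to world coordinates). Camera axes: x right, y down, z forward; pixel columns grow to the right and rows downward; lengths in mm; the calibration is good to about 2 mm. A picture is of the moment at which its call begins: read the wrist's pose just before it. calibration takes no time and is no camera call; for the wrist camera it gives the pose at the moment of the call.
- manip.finish_job(): hands the job in; it is judged then, once.
The state is a dict: "time": time; "joint_pos": joint angles; "joint_velocities": joint speeds; "joint_torque": joint torques, N m; "position": TCP position; "tool_rot": TCP orientation; "force": force on the tool from outside, world axes, zero at the start; "torque": the same for the moment, N m; "finger_gap": finger opening in mm; "finger_force": force on a finger pad.
Only numpy, scipy, OpenCV 4.12 (cv2) and the standard library are available. Lean on these libraries where they do the work, as an engineer would, in place of code of your own. Each camera call takes 0.05 s, during which the arm holds its last target. There are 200 camera calls.

TASK

The filter hatch of the dust unit on the workbench has been left open: push it down onto its seal, then turn its red wing knob clockwise until the cam tongue has swung behind the frame edge and draws the hatch snug against the seal. Stop as soon as it is snug: do not force the knob hard over or crush the seal. Let go of it and leave the tools and other things on the bench where they are.

Things in the scene. Friction and masses are not known exactly. Their poses are not given: they have to be found in the camera images.
- filter_unit: dust filter unit, green sheet-steel case fixed on the bench, 300 (x) by 420 (y) by 150 mm high; origin at the centre of its underside, x to its hinge side, y to its fan side, z up. Hatch opening in its top: x -105 to 75, y -165 to 45 mm. A black fan cowl 36 mm high, 124 mm across, stands on the top at x 70, y 132 mm
- hatch (a joint): opening angle of the cream hatch (rad), growing as its free edge rises; 0 is level, its top then at z 166 mm in the unit's frame. Its friction hinge stays where it is left; about 1 to 3 N at the free edge closes it. It meets the springy rubber seal at about 0.015 and presses into it with about 10 N per mm (0.005 rad) at the edge; beyond -0.007 the seal is crushed
- hatch_hinge (a point): middle of the hatch's hinge line, which runs along the unit's y, at x 90, y -60, z 154 mm in the unit's frame; axes as the unit's. The hatch plate lies on the line's -x side when shut: 12 mm thick, underside in the plane of the hinge line, free edge 215 mm from the line, 240 mm wide (120 mm either side of this point)
- hatch_edge (a point): middle of the hatch's free edge, on its outer (upper) face; axes as the unit's when the hatch is shut, z out of the outer face
- wing_knob (a joint): turn of the red wing knob (rad), growing clockwise seen from outside. About 0 the tongue points to the unit's -y side and is free, at 1.57 to the -x side; stops at -0.5 and 2.4. From 0.65 on it is under the frame edge; then it bites on a ramp at an angle that differs from unit to unit (about 0.8 to 1.8) and has to be felt. Turning free takes 0.04 Nm
- knob_grip (a point): point on the knob's axis at the height to grip: 25 mm above the hatch's outer face, 10 mm below the wing's top, 170 mm from the hinge line. Wing 12 mm thick, 46 mm long, 28 mm high, over a round boss 34 mm across and 8 mm high. The point's z is the knob's axis out of the hatch, its y runs along the wing; tongue and the white mark on top are on the -y side
- cam_tongue: steel cam tongue on the knob's shaft, under the hatch: 43 mm long from the axis, 16 wide, 8 thick, upper side 34 mm below the outer face; origin on the axis at the outer face, tongue along -y. From the bite on, turning draws the hatch down about 7 mm per rad. It is snug at 12 to 16 N on the tongue, 0.3 to 0.4 Nm at the knob; loose below 8 N, strained above 28 N. It holds itself
- frame_edge (a point): middle of the frame edge of the opening, on the side of the hatch's free edge, on the top of the case, 25 mm from the knob's axis; axes as the unit's. The tongue has to end behind (under) it. As the tongue bites, the knob goes down 1 to 3 mm with the hatch: a hand that holds it up loads the tongue as well, so give way downwards
- tape_measure: tape measure 66 by 40 by 62 mm standing on the top of the unit, on its fan side; origin under its centre; leave alone
- chisel: chisel with a blue handle, 260 mm long, 28 mm high; origin underneath; leave alone
- mallet: wooden mallet, 315 mm long, head 75 by 125 by 70 mm; origin underneath; leave alone
- block_plane: small steel plane, 160 by 50 by 45 mm; origin under its centre; leave alone
- try_square: try square, stock 110 mm, blade 150 mm, 22 mm high; origin under the stock; leave alone
- marking_gauge: wooden marking gauge, 200 mm long, 60 mm high; origin underneath; leave alone
- water_bottle: blue water bottle, 72 mm across and 220 mm high; origin under its centre; leave alone

How it is judged:
By the outcome, as a careful person would: the job done as asked, in the order asked, and still so for the second after the job is handed in, with the robot touching nothing.
It also fails if it takes over 72 s, if anything falls off the work surface, if the arm or the gripper's body presses on something with over 40 N, if the wrist force passes 120 N, or if a joint passes its speed limit or range.

## Working session

There is one attempt and no reset: what is moved stays moved. The work goes in short steps, Python scripts to look and compute and a shell command to move; the robot and the scene stay as the last step left them, time stands still between calls to the robot, and variables do not carry over. Pictures are saved under pics/ and viewed, at most 10 in all, crops included, and the job is handed in when it is done.

```bash
mkdir -p pics
python3 - <<'E'
from cell import manip
import cv2,numpy as np
for n in("scene","side"):
    p,d=manip.read_camera(n); c=manip.calibration(n)
    cv2.imwrite(f"pics/{n}0.png",p[:,:,::-1]); np.savez(f"{n}0.npz",p=p,d=d,K=c["K"],E=c["extrinsics"])
    print(n,np.round(c["K"],1).tolist(),np.round(c["extrinsics"],2).tolist())
s=manip.sense();print({k:np.round(v,3).tolist() for k,v in s.items()})
E
```

```text
scene [[443.7, 0.0, 315.9], [0.0, 443.7, 234.9], [0.0, 0.0, 1.0]] [[0.8, 0.49, -0.34, 936.79], [0.6, -0.66, 0.45, -611.2], [-0.0, -0.56, -0.83, 1221.27], [0.0, 0.0, 0.0, 1.0]]
side [[616.0, 0.0, 319.7], [0.0, 616.0, 237.8], [0.0, 0.0, 1.0]] [[-0.99, -0.12, 0.1, 324.23], [-0.15, 0.67, -0.73, 1134.05], [0.02, -0.73, -0.68, 1189.74], [0.0, 0.0, 0.0, 1.0]]
{'time': 0.1, 'joint_pos': [1.107, 0.616, -0.013, 1.425, 0.008, 1.103, -0.04], 'joint_velocities': [0.001, -0.003, 0.002, -0.003, 0.001, -0.001, 0.001], 'joint_torque': [0.001, -46.004, 0.209, -16.624, -0.061, 0.017, 0.0], 'position': [274.686, -588.339, 217.628], 'tool_rot': [0.976, 0.217, -0.0, -0.001], 'force': [0.471, 0.876, 0.88], 'torque': [0.008, 0.021, 0.009], 'finger_force': 0.0, 'finger_gap': 92.933}
```

View pics/scene0.png

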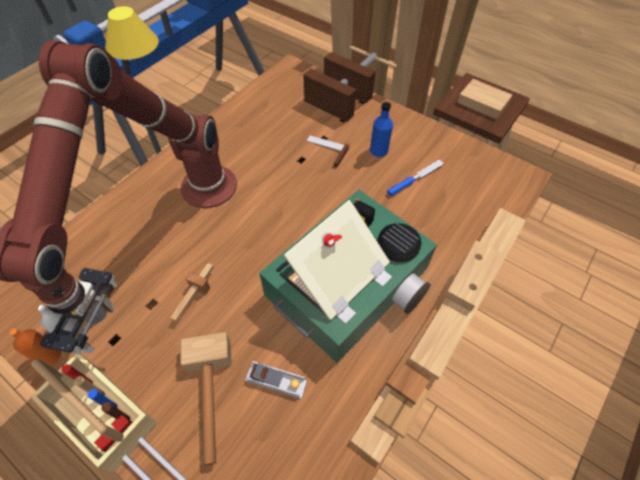

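View pics/side0.png

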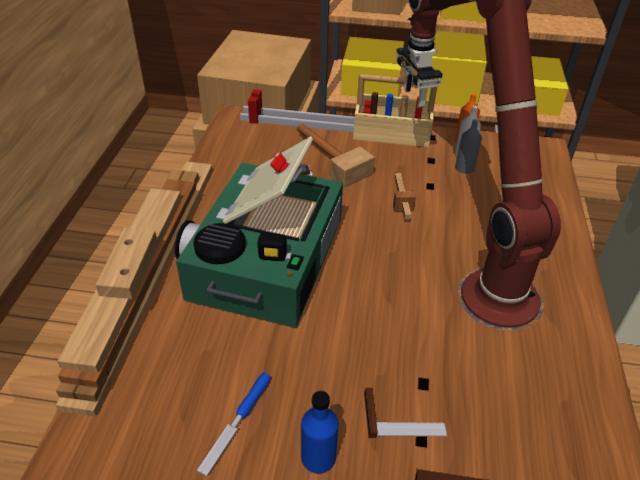

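The scene view shows the green unit at about (350,275), with the hatch open roughly 40°, the red knob at (331,240), and the fan at (400,240). The side view shows the hatch at (270,185), the tape measure at (272,247) and the fan at (220,243).

```bash
cat > h.py <<'E'
import numpy as np,cv2
def pts(n,i=0):
    z=np.load(f"{n}{i}.npz");d=z["d"];v,u=np.indices(d.shape)
    P=np.stack([(u-z["K"][0,2])/z["K"][0,0]*d,(v-z["K"][1,2])/z["K"][1,1]*d,d],-1)@z["E"][:3,:3].T+z["E"][:3,3]
    return P,cv2.cvtColor(z["p"],cv2.COLOR_RGB2HSV),d>0
E
python3 - <<'E'
from h import *
A=[]
for n in("scene","side"):
    P,H,ok=pts(n); x,y,z=P[...,0],P[...,1],P[...,2]
    box=ok&(x>300)&(x<1000)&(abs(y)<450)
    g=box&(H[...,0]>60)&(H[...,0]<95)&(H[...,1]>90)&(H[...,2]>30)
    t=g&(abs(z-150)<7)
    g=g&(z>20)&(z<158)
    Q=P[t];r=cv2.minAreaRect(Q[:,:2].astype(np.float32));print(n,t.sum(),"zmed",np.median(Q[:,2]),"rect",r)
    A.append(Q)
    red=box&((H[...,0]<6)|(H[...,0]>174))&(H[...,1]>170)&(H[...,2]>120)&(z>150);R=P[red];print("red",red.sum(),np.median(R,0),R.min(0),R.max(0))
    c=box&(H[...,0]>18)&(H[...,0]<40)&(H[...,1]<90)&(H[...,2]>120)&(z>162)
    C=P[c];m=np.median(C,0)
    for _ in range(4):
        m=C.mean(0);w=np.linalg.svd(C-m,full_matrices=0)[2][2];w*=np.sign(w[2]);e=(C-m)@w;C=C[abs(e)<max(4,1.5*e.std())]
    print("cream",len(C),m,"n",w,"angle",np.arccos(w[2]),"az",np.degrees(np.arctan2(w[1],w[0])),"z",C[:,2].min(),C[:,2].max())
    print("knob height over face",np.percentile((R-m)@w,[5,50,95]))
    k=box&(H[...,2]<60)&(H[...,1]<120)&(abs(z-186)<8);k=k&(x>550);F=P[k];print("fan",k.sum(),np.median(F,0))
Q=np.vstack(A);print(cv2.minAreaRect(Q[:,:2].astype(np.float32)))
E
```

```text
scene 1274 zmed 149.65941877927503 rect ((625.0377197265625, -32.34526062011719), (419.1640930175781, 292.3271484375), 82.20772552490234)
red 72 [594.63646743 -86.80991695 297.51193676] [ 578.91032347 -110.56358287  281.49625028] [611.75068412 -70.28821751 308.69979528]
cream 5643 [624.0284796  -97.91661066 238.02996201] n [ 0.64364117 -0.08723854  0.76033905] angle 0.7069613679703451 az -7.718780070881782 z 164.81755760239412 305.779476820618
knob height over face [ 6.44643316 27.14464573 36.69075881]
fan 595 [709.36091669  82.77075638 183.39727419]
side 5060 zmed 150.65411449719363 rect ((622.9627685546875, -29.964767456054688), (427.9305114746094, 302.16583251953125), 82.47970581054688)
red 195 [594.32987215 -79.79671715 292.07489653] [ 574.7288213  -105.92990773  277.39286514] [611.02877975 -61.30942164 307.48139095]
cream 1854 [622.68029299 -67.30416357 244.87243283] n [ 0.64111893 -0.08212726  0.76303449] angle 0.7028013834312501 az -7.299826413468789 z 167.5336618893832 307.17505070846175
knob height over face [ 4.06130794 19.30600604 33.86661445]
fan 1099 [705.47714209 102.22596597 184.96659882]
((622.9627685546875, -29.964767456054688), (427.9305114746094, 302.16583251953125), 82.47970581054688)
```

```bash
cat >> h.py <<'E'
from scipy.spatial.transform import Rotation as R
C=np.array([623,-31,0.]);YAW=np.radians(-7.6);U=R.from_euler('z',YAW)
def stat(target_u=None,yaw_u=None):
    """print state in the unit frame, and the step (tool axes, cm / deg) to target_u (unit frame, mm), tool y at yaw_u deg from unit x"""
    from cell import manip
    s=manip.sense();T=R.from_quat(s["tool_rot"]);p=np.array(s["position"])
    ty=U.inv().apply(T.apply([0,1,0]));tz=T.apply([0,0,1])
    print("t",round(s["time"],2),"unit pos",U.inv().apply(p-C).round(1),"tool y vs unit x deg",np.degrees(np.arctan2(ty[1],ty[0])).round(1),"tz",tz.round(3),"j7",round(s["joint_pos"][6],2),
      "F",np.round(s["force"],1),"M",np.round(s["torque"],3),"gap",round(s["finger_gap"],1),round(s["finger_force"],1))
    if target_u is not None: print("step cm",(T.inv().apply(U.apply(target_u)+C-p)/10).round(2))
    if yaw_u is not None:
        W=np.column_stack([U.apply([-np.sin(np.radians(yaw_u)),np.cos(np.radians(yaw_u)),0]),U.apply([np.cos(np.radians(yaw_u)),np.sin(np.radians(yaw_u)),0]),[0,0,-1]])
        W=np.column_stack([np.cross(W[:,1],W[:,2]),W[:,1],W[:,2]])
        print("turn deg",np.degrees((T.inv()*R.from_matrix(W)).as_rotvec()).round(1))
E
python3 -m crank '[[[0,0,-6.2,0,0,0,0],[0,0,-6.2,0,0,0,0],[4.93,-3.21,0,0,0,0,0],[4.93,-3.21,0,0,0,0,0],[4.93,-3.21,0,0,0,0,0],[4.93,-3.21,0,0,0,0,0],[4.93,-3.21,0,0,0,0,0],[4.93,-3.21,0,0,0,0,0]]]' 40
python3 -m crank '[[[4.93,-3.21,0,0,0,0,0],[4.93,-3.21,0,0,0,0,0],[0,0,0,0,0,-10,0],[0,0,0,0,0,-10,0],[0,0,0,0,0,-10,0],[0,0,0,0,0,-10,0],[0,0,0,0,0,-10,0],[0,0,0,0,0,-7,0]]]'
python3 -c "
from h import *
stat([-54,-115,320],0)"
```

```text
time: 1.1
position: [462.0, -287.5, 342.3]
tool_rot: [0.976, 0.217, -0.0, -0.0]
force: [0.6, -0.7, -0.4]
finger_gap: 17.7
finger_force: 0.0
time: 2.1
position: [523.3, -189.4, 342.1]
tool_rot: [0.753, 0.658, -0.0, -0.001]
force: [1.2, -0.3, 0.2]
finger_gap: 0.9
finger_force: 0.0
t 2.1 unit pos [ -77.9 -170.2  342.1] tool y vs unit x deg -0.1 tz [-0.001  0.    -1.   ] j7 0.04 F [ 1.2 -0.3  0.2] M [-0.061 -0.137  0.013] gap 0.9 0.0
step cm [5.52 2.38 2.21]
turn deg [-0.1 -0.  -0.1]
```

```bash
python3 -m crank '[[[5.5,2.4,0,0,0,0,0],[0,0,2.2,0,0,0,0],[0,0,2.8,0,0,0,0],[0,-0.9,1.2,0,0,0,0],[0,-1.0,1.2,0,0,0,0],[0,-0.8,1.3,0,0,0,0],[0,-0.7,1.3,0,0,0,0]]]'
python3 -c "
from h import *
stat([-100.8,-115,215])"
```

```text
time: 2.98
position: [521.5, -133.5, 242.3]
tool_rot: [0.755, 0.656, 0.0, 0.0]
force: [1.4, -0.6, 1.2]
finger_gap: 0.6
finger_force: 0.5
t 2.98 unit pos [ -87.  -115.1  242.3] tool y vs unit x deg -0.4 tz [ 0.001  0.    -1.   ] j7 -0.1 F [ 1.4 -0.6  1.2] M [-0.062 -0.251 -0.056] gap 0.6 0.5
step cm [-0.   -1.38  2.73]
```

```bash
python3 -m crank '[[[0,-0.6,1.4,0,0,0,0],[0,-0.5,1.4,0,0,0,0],[0,-0.4,1.4,0,0,0,0],[0,-0.3,1.4,0,0,0,0],[0,-0.1,0.8,0,0,0,0],[0,0,0,0,0,0,0]]]'
python3 - <<'E'
from h import *
stat([-110,-115,170])
from cell import manip
p,d=manip.read_camera("side");cv2.imwrite("pics/s1.png",p[60:320,120:440,::-1])
E
```

```text
time: 3.72
position: [502.0, -130.9, 178.1]
tool_rot: [0.755, 0.656, -0.001, -0.001]
force: [0.4, 0.9, 0.5]
finger_gap: 0.3
finger_force: 0.0
t 3.73 unit pos [-106.7 -115.   178.1] tool y vs unit x deg -0.4 tz [-0.002  0.    -1.   ] j7 -0.13 F [0.4 0.9 0.5] M [-0.031 -0.07   0.012] gap 0.3 0.0
step cm [-0.   -0.33  0.81]
```

View pics/s1.png

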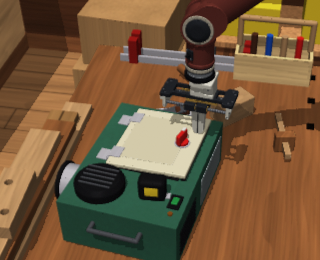

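The hatch is almost shut, with the gripper resting on it near the free edge beside the knob (crop 183,138). I'll press onto the seal in small steps.

```bash
python3 -m crank '[[[0,-0.2,0.4,0,0,0,0],[0,0,0.3,0,0,0,0],[0,0,0,0,0,0,0]]]'
python3 -m crank '[[[0,0,0.1,0,0,0,0],[0,0,0,0,0,0,0]]]'
python3 -m crank '[[[0,0,0.1,0,0,0,0],[0,0,0,0,0,0,0]]]'
python3 -c "
from h import *
stat([-110,-115,166])"
```

```text
time: 4.15
position: [500.5, -130.6, 171.5]
tool_rot: [0.755, 0.656, -0.0, -0.0]
force: [1.2, -0.1, 0.4]
finger_gap: 0.6
finger_force: 0.0
time: 4.4
position: [500.6, -130.6, 170.6]
tool_rot: [0.755, 0.656, -0.0, -0.0]
force: [-0.8, 1.0, -0.4]
finger_gap: -0.0
finger_force: 0.0
time: 4.65
position: [500.6, -130.6, 169.6]
tool_rot: [0.755, 0.656, 0.0, -0.0]
force: [-0.4, -0.9, 0.7]
finger_gap: 0.3
finger_force: 0.0
t 4.65 unit pos [-108.1 -114.9  169.6] tool y vs unit x deg -0.4 tz [-0.  0. -1.] j7 -0.14 F [-0.4 -0.9  0.7] M [-0.017 -0.041 -0.004] gap 0.3 0.0
step cm [-0.01 -0.19  0.36]
```

```bash
for i in 1 2; do python3 -m crank '[[[0,0,0.1,0,0,0,0],[0,0,0,0,0,0,0]]]' | sed -n '2p;4p'; done
python3 -c "
from h import *
stat([-110,-115,166])"
```

```text
position: [500.6, -130.6, 168.9]
force: [-1.2, -0.6, 2.2]
position: [500.6, -130.6, 168.4]
force: [-1.3, 0.4, 6.3]
t 5.15 unit pos [-108.1 -114.9  168.4] tool y vs unit x deg -0.4 tz [ 0. -0. -1.] j7 -0.14 F [-1.3  0.4  6.3] M [ 0.111  0.439 -0.037] gap 0.4 3.1
step cm [-0.01 -0.19  0.24]
```

```bash
python3 -m crank '[[[0,0,0.1,0,0,0,0],[0,0,0.05,0,0,0,0],[0,0,0,0,0,0,0],[0,0,0,0,0,0,0]]]' | sed -n '2p;4p'
python3 -m crank '[[[0,0,-1,0,0,0,0],[0,0,-4,0,0,0,0],[0,0,-6,0,0,0,1],[2.5,-3,0,0,0,0,1],[0,0,0,0,0,0,1],[0,0,0,0,0,0,1],[0,0,0,0,0,0,1],[0,0,0,0,0,0,1]]]'
python3 - <<'E'
from h import *
from cell import manip
stat([-80,-60,240],0)
for n in("wrist","side","scene"):
    c=manip.calibration(n);p,d=manip.read_camera(n);np.savez(f"{n}1.npz",p=p,d=d,K=c["K"],E=c["extrinsics"])
    if n=="wrist":cv2.imwrite("pics/w1.png",p[:,:,::-1])
    P,H,ok=pts(n,1);x,y,z=P[...,0],P[...,1],P[...,2]
    box=ok&(x>430)&(x<640)&(y>-190)&(y<20)&(z>160)&(z<215)
    red=box&((H[...,0]<6)|(H[...,0]>174))&(H[...,1]>150)&(H[...,2]>90)
    Q=U.inv().apply(P[red]-C); 
    if len(Q): 
        T=Q[Q[:,2]>Q[:,2].max()-7];print(n,len(Q),"all mid",(Q.min(0)+Q.max(0))/2,"z",Q[:,2].max(),"top",len(T),T.mean(0),cv2.minAreaRect(T[:,:2].astype(np.float32)))
    c=box&(H[...,0]>15)&(H[...,0]<45)&(H[...,1]<110)&(H[...,2]>110)
    Q=U.inv().apply(P[c]-C);Q=Q[Q[:,2]<175]
    if len(Q)>50:
        A=np.column_stack([Q[:,:2],np.ones(len(Q))]);k=np.linalg.lstsq(A,Q[:,2],rcond=None)[0];print(" face slope",k,"at knob",k@[-80,-60,1],"xmin",np.percentile(Q[:,0],1),"y",np.percentile(Q[:,1],[1,99]))
E
```

```text
position: [500.6, -130.6, 167.9]
force: [-3.0, 0.7, 12.4]
time: 6.65
position: [474.6, -102.2, 275.6]
tool_rot: [0.755, 0.656, -0.0, -0.0]
force: [0.1, 0.5, -0.3]
finger_gap: 55.8
finger_force: 0.0
t 6.65 unit pos [-137.7  -90.3  275.6] tool y vs unit x deg -0.4 tz [-0.001  0.    -1.   ] j7 -0.12 F [ 0.1  0.5 -0.3] M [-0.035 -0.063  0.026] gap 55.8 0.0
step cm [3.07 5.75 3.56]
turn deg [-0.  -0.  -0.4]
wrist 2033 all mid [-80.17175079 -59.76498834 189.22293217] z 204.60638666724688 top 1177 [-79.94224048 -54.34154175 202.00145105] ((-79.94754028320312, -60.004112243652344), (43.97848892211914, 12.060452461242676), 78.34075927734375)
 face slope [-4.04936586e-03 -3.82739795e-03  1.67286327e+02] at knob 167.83992030574262 xmin -123.7638234263965 y [-154.67361661   44.21921328]
side 138 all mid [-81.87380814 -57.19134973 190.35558196] z 208.02188288233788 top 28 [-79.80199483 -49.41893873 204.30876398] ((-79.26241302490234, -50.26624298095703), (35.78157043457031, 12.108633041381836), 79.56399536132812)
 face slope [-2.08671402e-03 -9.24399427e-04  1.68870803e+02] at knob 169.09320453199922 xmin -124.13606626031087 y [-168.07567026   43.53080012]
scene 95 all mid [-71.98630445 -60.38149196 189.41613281] z 206.61009544911292 top 15 [-75.62478461 -52.32390535 201.89520615] ((-74.97625732421875, -51.449012756347656), (21.384315490722656, 7.810463905334473), 83.549072265625)
 face slope [-6.31424734e-03  7.85290076e-04  1.67458863e+02] at knob 167.91688541428786 xmin -121.68279548863808 y [-167.90440373   43.72599994]
```

View pics/w1.png

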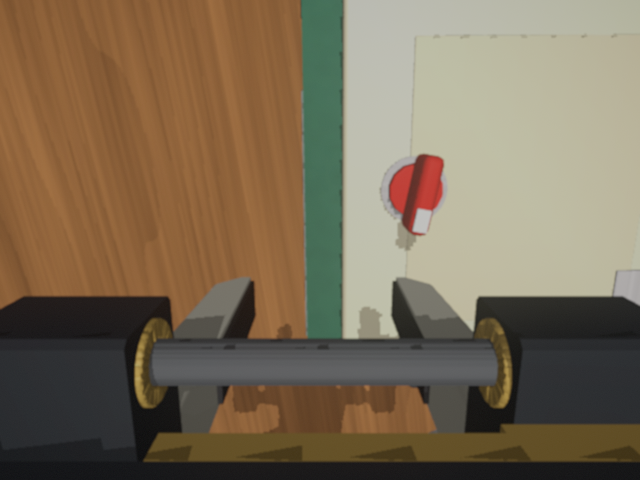

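The wrist view shows the wing at (424,195) with its white mark at (422,221) near the -y side. The knob sits at about unit (-80,-60), already turned about 0.2 rad, and the hatch lies flat. Next: align and descend.

```bash
python3 -m crank '[[[3.05,3,0,0,0,0,1],[0,2.75,0,0,0,0,1],[0,0,0,0,0,5.6,1],[0,0,0,0,0,5.6,1],[0,0,3,0,0,0,1],[0,0,3,0,0,0,1],[0,0,0,0,0,0,1]]]'
python3 -c "
from h import *
stat([-80,-60,180],-11.7)"
```

```text
time: 7.68
position: [533.9, -79.6, 214.1]
tool_rot: [0.815, 0.58, -0.002, -0.002]
force: [0.3, -0.1, 0.3]
finger_gap: 92.7
finger_force: 0.0
t 7.67 unit pos [-81.9 -59.9 214.1] tool y vs unit x deg -11.6 tz [-0.006  0.001 -1.   ] j7 -0.4 F [ 0.3 -0.1  0.3] M [-0.009 -0.068  0.021] gap 92.7 0.0
step cm [0.03 0.2  3.41]
turn deg [-0.3  0.1  0.1]
```

```bash
python3 -m crank '[[[0,0.2,0,0,0,0,1],[0,0,2,0,0,0,1],[0,0,1.4,0,0,0,1],[0,0,0,0,0,0,0.4],[0,0,0,0,0,0,0.1],[0,0,0,0,0,0,0],[0,0,0,0,0,0,0],[0,0,0,0,0,0,0]]]' 45
python3 -m crank '[[[0,0,0,0,0,0,0],[0,0,0,0,0,0,0],[0,0,0,0,0,0,0],[0,0,0,0,0,0,0]]]' 
python3 -c "
from h import *
stat([-80,-60,180],-11.7)"
```

```text
time: 8.68
position: [537.5, -80.1, 182.4]
tool_rot: [0.815, 0.58, 0.0, 0.0]
force: [0.0, -0.0, 0.2]
finger_gap: 47.5
finger_force: 0.0
time: 9.18
position: [536.0, -79.6, 182.0]
tool_rot: [0.815, 0.58, -0.001, -0.001]
force: [-2.3, 0.7, 3.0]
finger_gap: 11.6
finger_force: 45.0
t 9.18 unit pos [-79.8 -59.7 182. ] tool y vs unit x deg -11.6 tz [-0.004  0.001 -1.   ] j7 -0.42 F [-2.3  0.7  3. ] M [0.216 0.711 0.016] gap 11.6 45.0
step cm [-0.03 -0.01  0.2 ]
turn deg [-0.2  0.   0.1]
```

```bash
python3 -m crank '[[[0,0,0,0,0,8,0],[0,0,0,0,0,8,0],[0,0,0,0,0,8,0],[0,0,0,0,0,0,0]]]' 
python3 -c "
from h import *
stat([-80,-60,180])"
python3 -m crank '[[[0,0,0,0,0,4,0],[0,0,0,0,0,0,0]]]' 
python3 -c "
from h import *
stat([-80,-60,180])"
```

```text
time: 9.68
position: [535.9, -79.6, 182.0]
tool_rot: [0.917, 0.398, -0.002, -0.001]
force: [-4.5, 0.8, 3.6]
finger_gap: 11.9
finger_force: 45.0
t 9.68 unit pos [-79.9 -59.7 182. ] tool y vs unit x deg -35.5 tz [-0.004  0.    -1.   ] j7 -0.76 F [-4.5  0.8  3.6] M [ 0.309  1.001 -0.095] gap 11.9 45.0
step cm [-0.03  0.01  0.2 ]
time: 9.93
position: [535.9, -79.6, 182.0]
tool_rot: [0.93, 0.366, -0.002, -0.001]
force: [-4.9, 1.9, 3.8]
finger_gap: 11.7
finger_force: 45.0
t 9.93 unit pos [-79.9 -59.7 182. ] tool y vs unit x deg -39.4 tz [-0.004  0.001 -1.   ] j7 -0.82 F [-4.9  1.9  3.8] M [ 0.337  1.322 -0.026] gap 11.7 45.0
step cm [-0.03  0.01  0.2 ]
```

```bash
cat > r.py <<'E'
from h import *
from cell import manip
# average over a few control periods (camera calls advance 0.05 s)
S=[]
for i in range(4):
    manip.read_camera("wrist");s=manip.sense();S.append(np.r_[s["force"],s["torque"],s["position"][2]])
S=np.array(S);T=R.from_quat(s["tool_rot"]);ty=U.inv().apply(T.apply([0,1,0]))
print("yaw",np.degrees(np.arctan2(ty[1],ty[0])).round(1),"mean F,M,z",S.mean(0).round(2),"sd Mz",S[:,5].std().round(3),"t",s["time"],"gap",round(s["finger_gap"],1))
E
python3 -m crank '[[[-0.03,-0.03,0,0,0,4,0],[0,0,0,0,0,0,0]]]' >/dev/null; python3 r.py
python3 -m crank '[[[0,0,0,0,0,3,0],[0,0,0,0,0,0,0]]]' >/dev/null; python3 r.py
```

```text
yaw -43.4 mean F,M,z [-4.5900e+00  1.8500e+00  3.7600e+00  4.6000e-01  1.3600e+00 -7.0000e-02
  1.8199e+02] sd Mz 0.057 t 10.375 gap 11.8
yaw -46.4 mean F,M,z [-5.3600e+00  1.5600e+00  4.1600e+00  4.9000e-01  1.3500e+00 -4.0000e-02
  1.8199e+02] sd Mz 0.04 t 10.825 gap 11.4
```

```bash
for i in 1 2 3; do
python3 -m crank '[[[0,0,0,0,0,4,0],[0,0,0,0,0,0,0]]]' >/dev/null; python3 r.py; done
```

```text
yaw -50.4 mean F,M,z [-4.8400e+00  1.5700e+00  3.7600e+00  4.8000e-01  1.3800e+00 -4.0000e-02
  1.8196e+02] sd Mz 0.042 t 11.275 gap 11.8
yaw -54.4 mean F,M,z [-5.1500e+00  1.7100e+00  2.3400e+00  4.7000e-01  1.2300e+00  2.0000e-02
  1.8173e+02] sd Mz 0.026 t 11.725 gap 11.7
yaw -58.3 mean F,M,z [-5.2100e+00  1.6400e+00  1.5800e+00  4.6000e-01  1.1200e+00  9.0000e-02
  1.8147e+02] sd Mz 0.034 t 12.175 gap 11.8
```

```bash
python3 -m crank '[[[0,0,0.03,0,0,3,0],[0,0,0,0,0,0,0]]]' >/dev/null; python3 r.py
python3 -m crank '[[[0,0,0.03,0,0,3,0],[0,0,0,0,0,0,0]]]' >/dev/null; python3 r.py
```

```text
yaw -61.3 mean F,M,z [-5.3800e+00  1.7200e+00  2.1000e+00  4.0000e-01  1.1400e+00  1.8000e-01
  1.8125e+02] sd Mz 0.056 t 12.625 gap 11.7
yaw -64.3 mean F,M,z [-5.7600e+00  2.4200e+00  2.0000e+00  4.3000e-01  1.1300e+00  1.8000e-01
  1.8101e+02] sd Mz 0.035 t 13.075 gap 11.7
```

```bash
python3 -m crank '[[[0,0,0.02,0,0,2,0],[0,0,0,0,0,0,0]]]' >/dev/null; python3 r.py; python3 r.py; python3 r.py
```

```text
yaw -66.3 mean F,M,z [ -5.72   2.08   3.13   0.4    1.18   0.29 180.9 ] sd Mz 0.019 t 13.525 gap 12.0
yaw -66.3 mean F,M,z [ -5.79   1.79   2.66   0.43   1.2    0.27 180.9 ] sd Mz 0.024 t 13.725 gap 11.6
yaw -66.3 mean F,M,z [ -5.83   1.35   2.66   0.41   1.2    0.31 180.9 ] sd Mz 0.008 t 13.925 gap 11.6
```

```bash
python3 -m crank '[[[0,0,0,0,0,0,0.3],[0,0,0,0,0,0,0.5],[0,0,0,0,0,0,0.5],[0,0,0,0,0,0,0.5],[0,0,-2,0,0,0,0.5],[0,0,-4,0,0,0,0.5],[0,0,-5,0,0,0,0.5],[-6,-1,0,0,0,0,0.5]]]'
python3 -m crank '[[[0,0,0,0,0,0,0.5],[0,0,0,0,0,0,0.5]]]' >/dev/null
python3 r.py
python3 - <<'E'
from h import *
from cell import manip
for n in("wrist","side","scene"):
    c=manip.calibration(n);p,d=manip.read_camera(n);np.savez(f"{n}2.npz",p=p,d=d,K=c["K"],E=c["extrinsics"])
    if n=="wrist":cv2.imwrite("pics/w2.png",p[:,:,::-1])
    for i in (1,2):
        P,H,ok=pts(n,i);x,y,z=P[...,0],P[...,1],P[...,2]
        box=ok&(x>430)&(x<750)&(y>-220)&(y<20)&(z>155)&(z<215)
        red=box&((H[...,0]<6)|(H[...,0]>174))&(H[...,1]>150)&(H[...,2]>90)
        Q=U.inv().apply(P[red]-C)
        if len(Q)>20: T=Q[Q[:,2]>Q[:,2].max()-7];print(n,i,"top",len(T),T.mean(0).round(1),cv2.minAreaRect(T[:,:2].astype(np.float32)))
        c=box&(H[...,0]>15)&(H[...,0]<45)&(H[...,1]<110)&(H[...,2]>110)
        Q=U.inv().apply(P[c]-C);q=Q[(Q[:,0]<-95)&(Q[:,2]<175)&(abs(Q[:,1]+60)<100)]
        print(" edge z",len(q),np.median(q[:,2]) if len(q) else 0)
E
```

```text
time: 14.92
position: [482.4, -86.7, 295.5]
tool_rot: [0.99, 0.139, 0.007, 0.002]
force: [-1.3, -0.5, -0.0]
finger_gap: 46.3
finger_force: 0.0
yaw -66.5 mean F,M,z [-6.0000e-02 -4.2000e-01  3.2000e-01  4.0000e-02 -1.0000e-02  0.0000e+00
  2.9151e+02] sd Mz 0.027 t 15.375 gap 46.6
wrist 1 top 1177 [-79.9 -54.3 202. ] ((-79.94754028320312, -60.004112243652344), (43.97848892211914, 12.060452461242676), 78.34075927734375)
 edge z 14627 167.7790945078765
wrist 2 top 1028 [-74.2 -57.2 201.1] ((-79.72834777832031, -60.050086975097656), (43.31645202636719, 11.955414772033691), 25.20990562438965)
 edge z 12456 166.52884858687884
side 1 top 28 [-79.8 -49.4 204.3] ((-79.26241302490234, -50.26624298095703), (35.78157043457031, 12.108633041381836), 79.56399536132812)
 edge z 577 169.1819293709815
side 2 top 29 [-78.  -54.7 202.8] ((-81.13043212890625, -55.62171936035156), (40.62275314331055, 13.362661361694336), 23.5285701751709)
 edge z 571 167.98735266999256
scene 1 top 15 [-75.6 -52.3 201.9] ((-74.97625732421875, -51.449012756347656), (21.384315490722656, 7.810463905334473), 83.549072265625)
 edge z 557 168.00142942387606
scene 2 top 25 [-70.8 -58.7 200.2] ((-72.52474212646484, -58.3980827331543), (28.397159576416016, 7.511399745941162), 27.095733642578125)
 edge z 541 166.350594466571
```

View pics/w2.png

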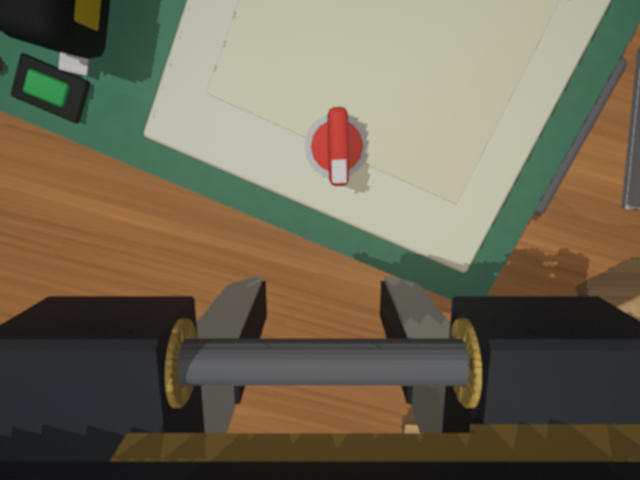

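The knob now stands at about 1.13 rad, its white mark at (339,172) in the picture. The hatch edge has gone down about 1.3 mm, the knob torque was about 0.3 to 0.37 Nm, and the gripper is clear.

```bash
python3 -c "
from cell import manip
print(manip.finish_job())"
```

```text
the job is handed in; nothing more can be done
None
```

The hatch is down on its seal and the wing knob is turned clockwise to about 1.13 rad, where the cam holds it snug at an estimated 0.3 to 0.37 Nm (about 14 to 18 N on the tongue, so perhaps just above the 12 to 16 N range); the gripper is clear, nothing else was touched, and the job was handed in at about 15.5 s with no verdict shown.

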